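# Work the stuck plug out of the resonator housing

## Task

Swing the keeper arm aside, then free the tight plug from the metal housing by twisting it back and forth while pulling gently up; the housing only sits on its dowels by its own weight, so a straight pull would lift it, and it must stay down on the stand. Set the plug down upright on the grey lining of the pink bin (do not drop it) and let go, without disturbing the tools and pot lying around.

Things in the scene. Friction and masses are not known exactly. Their poses are not given: they have to be found in the camera images.
- stand: dark steel base plate 140 (x) x 220 (y) x 12 mm, bolted to the bench, two upright 8 mm guide dowels. Origin: centre of its underside, on the bench; z up, yaw as the housing's.
- housing (a joint): height in m of the aluminium housing above its seat on the stand: 0 = fully down. Block 90 (x) x 170 (y) x 45 mm, 1.0 kg, axes as the stand's, top face 57 mm above the bench. It cannot turn or shift sideways but slides up freely on the dowels: only the weight of it and what it carries (about 12 N) holds it down.
- port (a point): centre of the mouth of the plug's upright 30 mm bore, on the housing's top face, 35 mm from the housing's centre towards its +y end. The sprung bore grips the plug's stub with 19 to 29 N of friction, acting against whichever way the stub slides: a straight pull meets all of it, more than the housing's weight; while the plug twists, most of it opposes the twist (0.25 to 0.4 N m), little the pull.
- keeper (a joint): angle in rad of the keeper, a flat steel arm 14 mm wide, 4 mm thick, its underside 7 mm above the housing's top. 0 = its tip lies over the plug's flange (2 mm above it), so the plug cannot come out; it grows counterclockwise seen from above; from about 0.55 the plug is clear; stop at 1.1. Light friction (0.03 N m), stays where it is left. Starts at 0 to 0.2.
- keeper_hinge (a point): the keeper's upright pivot axis, on the housing's centre line, 50 mm from the port towards the housing's -y end.
- keeper_post (a point): mid-height of the round upright finger post on the keeper's tail, to push or pinch: 10 mm diameter, from 11 to 47 mm above the housing's top (this point at 32 mm), 40 mm from the hinge, opposite the tip. At keeper angle 0 it lies from the hinge towards the housing's -y end; as the keeper opens it moves towards the housing's +x side (away from the robot).
- plug: steel plug, 0.12 kg, 65 mm high. Origin: centre of the underside of its stub, z up along its axis. From below: round stub 28 mm diameter x 24 mm (all in the bore at the start), flange 36 mm diameter x 5 mm (rests on the housing's top), neck 14 mm diameter x 12 mm, bar grip 12 mm (plug x) x 36 mm (plug y) x 24 mm high.
- plug_grip (a point): centre of the plug's bar grip, 53 mm above the plug's origin; pinch the bar across its 12 mm, along plug x. About 3 mm of rise per rad of twist, back and forth, draws the plug with some 5 N; above 13 mm of rise the bore's grip is halved, above 18 mm gone; at 24 mm the stub is out.
- parts_bin: small pink moulded bin 137 (x) x 95 (y) x 48 mm, fixed. Origin: centre of its underside. Flat grey lining 112 x 70 mm at 34 mm above the bench, rim 12 to 14 mm above the lining.
- torque_wrench: bystander: small torque wrench, 24 x 156 x 15 mm, origin under its centre, long along y.
- flux_pot: bystander: small jar 37 mm diameter x 28 mm, origin under its centre.
- calipers: bystander: digital calipers 68 x 205 x 15 mm, origin under the centre, long along y.
Mind the look-alikes: they are no part of the job. What is shaped like the parts_bin but green is not meant.

How it is judged (in metres and radians):
On the way, in this order (a step that is already met when the one before it is completed fails the run):
1. the keeper is swung clear of the plug's flange (angle above 0.45) with the plug still home (value of joint keeper above 0.45 rad and z of plug in the frame of stand below 0.038 m), for 0.2 s.
2. the plug is out of the bore, in the fingers (z of plug in the frame of stand above 0.059 m and contact force between the fingers and plug above 1 N), for 0.1 s.
3. the plug stands on the bin's lining while still in the fingers (x of plug in the frame of parts_bin between -0.045 and 0.045 m and y of plug in the frame of parts_bin between -0.028 and 0.028 m and z of plug in the frame of parts_bin between 0.028 and 0.04 m and angle between plug's own z axis and vertical below 0.2 rad and contact force between the fingers and plug above 1 N), for 0.05 s.
At the end, for the whole second after the job is handed in: the plug stands upright (within 0.2 rad) and at rest on the grey lining of the pink bin, its foot's centre within 45 mm (x) and 28 mm (y) of the bin's centre, and the housing is down on the stand (within 2 mm) (x of plug in the frame of parts_bin between -0.045 and 0.045 m and y of plug in the frame of parts_bin between -0.028 and 0.028 m and z of plug in the frame of parts_bin between 0.028 and 0.04 m and angle between plug's own z axis and vertical below 0.2 rad and linear speed of plug below 0.02 m/s and value of joint housing below 0.002 m); the robot touches nothing.
It fails at once if the housing is lifted more than 4 mm off its seat (value of joint housing above 0.004 m).
It fails at once if the torque wrench is moved more than 30 mm (distance of torque_wrench from where it was at the start of the episode above 0.03 m).
It fails at once if the flux pot is moved more than 30 mm (distance of flux_pot from where it was at the start of the episode above 0.03 m).
It fails at once if the calipers is moved more than 30 mm (distance of calipers from where it was at the start of the episode above 0.03 m).
It also fails if it takes over 72 s, if anything falls off the work surface, if the arm or the gripper's body presses on something with over 40 N, if the wrist force passes 120 N, or if a joint passes its speed limit or range.

## Robot

A 6-joint arm with a two-finger parallel gripper is mounted at the origin on the work surface; the furniture and walls round the work are solid. World frame = base frame: x ahead of the robot, y to its left, z up, the work surface at z = 0. Lengths are in mm, angles in rad, forces in N, time in s.
With the tool pointing down it reaches from about 250 to 775 mm from the base axis. Payload 4 kg.
Tool frame: the origin (TCP) lies on the centre line of the jaws, within the pads' length; the fingertips stand 11 mm ahead of it and the grasp point (between the pads) lies 8 mm behind it (nose_length is the z of the fingertips in the tool frame, in mm); z points along the fingers, y is the line along which they close (so a half turn about z gives the same grasp; the last joint's range is limited). The gripper opens to 85 mm and grips with 20 to 120 N. Pads are 22 mm wide; open, the fingers measure 114 mm over their backs; the gripper's body (76 mm by 85 mm) begins 54 mm behind the grasp point. The pads swing forward as they close: fully open they stand 13 mm farther back than shut.
Start: joints at [-1.322, 0.087, 1.371, -0, 1.684, -0.103], TCP at [189.521, -516.332, 242.341] pointing down, gripper open.
Joint ranges: [-3.1, 3.1], [-0.76, 2.03], [0.27, 2.55], [-1.08, 4.22], [0.17, 2.65], [-2.57, 2.57]. Speed limits (rad/s): [2.79, 2.79, 3.14, 3.14, 3.14, 3.14].

## Interface

Orientations are given as a rotation vector (axis times angle).
In Python, from bench import * gives the robot as it stands. The module is installed in compiled form; this text tells all that it offers.
- The arm moves only by the tool drive_tool, never from a script. Its argument "moves" is a list that holds one entry, the list of rows, each a list of 7 numbers: the turn, a rotation vector about the tool's x, y, z in degrees, then the shift along the tool's x, y, z in cm, then the finger opening in cm, from 0 to 8.54. A call has 1 to 10 rows; each row is the pose to reach, as a shift and turn from the pose commanded when the call began, along the tool's axes at that moment; what a row does not reach only later rows make up. A row lasts 1/8 s, in which the tool goes at most 62.5 mm and 10.7 degrees, less where a joint would pass 70% of its speed; a pose out of reach is approached as far as the arm can. A call with a gripper value outside its range is refused whole. The fingers move at their own pace and stop on an object; the grip force is fixed at half the most. Time passes only in rows, so rows that repeat a pose let the fingers close. It gives the time, the measured TCP pose, the force, the opening and the grip force at its end, in the units of the state.
- state(): the state, without advancing time (a new reading comes with each control period).
- get_image(name): name is "scene" or "side" or "wrist"; returns a dict with "pixels" (420x560x3 uint8, red, green, blue), "K" (3x3 intrinsics, pixels), "eye" and "orientation" of the camera in the world; the wrist camera has in their place "T_tool_cam" (4x4, takes a point from camera to tool coordinates, whose origin is the TCP and whose axes are the flange's). Camera axes: x right, y down, z forward; pixel columns grow to the right and rows downward; lengths in mm; the calibration is good to about 2 mm. A picture is of the moment at which its call begins: read the wrist's pose just before it. There is no depth.
- finish_job(): hands the job in; it is judged then, once.
The state is a dict: "time_s": time; "joint_positions": joint angles; "qvel": joint speeds; "joint_torque": joint torques, N m; "position": TCP position; "eef_rot": TCP orientation; "force": force on the tool from outside, world axes, zero at the start; "wrist_torque": the same for the moment, N m; "opening": opening from 0.0 (shut) to 1.0 (fully open); "gripper_force": force on a finger pad.
Only numpy, scipy, OpenCV 4.12 (cv2) and the standard library are available. Lean on these libraries where they do the work, as an engineer would, in place of code of your own. Each camera call takes 0.05 s, during which the arm holds its last target. There are 200 camera calls.

## Working session

There is one attempt and no reset: what is moved stays moved. The work goes in short steps, Python scripts to look and compute and a tool call to move; the robot and the scene stay as the last step left them, time stands still between calls to the robot, and variables do not carry over. Pictures are saved under pics/ and viewed, at most 10 in all, crops included, and the job is handed in when it is done.

Besides the shell and the picture viewer there is one more tool, called after "Emit:" as name(argument=value, ...), one argument or row to a line, values as JSON. drive_tool: Moves the arm, as the interface text tells. Its arguments: {"type":"object","properties":{"moves":{"type":"array"}},"required":["moves"]}

```bash
mkdir -p pics
cat > h.py <<'E'
from bench import *
import numpy as np, cv2
from scipy.spatial.transform import Rotation as R
def cam(im,name,st=None):
    K=np.array(im["K"])
    if "T_tool_cam" in im:
        T=np.eye(4);T[:3,:3]=R.from_rotvec(st["eef_rot"]).as_matrix();T[:3,3]=st["position"]
        T=T@np.array(im["T_tool_cam"]);return K,T[:3,3],T[:3,:3]
    o=np.array(im["orientation"]);Rm=o if o.shape==(3,3) else R.from_rotvec(o).as_matrix()
    return K,np.array(im["eye"]),Rm
def px2w(c,u,v,z):
    K,e,Rm=c;d=Rm@np.linalg.inv(K)@[u,v,1];return e+d*(z-e[2])/d[2]
def w2px(c,p):
    K,e,Rm=c;q=K@(Rm.T@(np.array(p)-e));return q[:2]/q[2]
def snap(name,fn):
    st=state();im=get_image(name);cv2.imwrite(f"pics/{fn}.png",np.array(im["pixels"])[:,:,::-1])
    c=cam(im,name,st);np.savez(f"pics/{fn}.npz",K=c[0],e=c[1],R=c[2]);return c
def load(fn):
    d=np.load(f"pics/{fn}.npz");return d["K"],d["e"],d["R"]
E
python3 - <<'E'
from h import *
s=state();print(s)
for n in("scene","side"):
    c=snap(n,n);print(n,c[1],c[2].round(3).tolist())
E
```

```text
{'time_s': 0.0, 'joint_positions': array([-1.32212322e+00,  8.79887408e-02,  1.37229191e+00,  1.80665878e-05,
        1.68356834e+00, -1.03070009e-01]), 'qvel': array([ 2.71856810e-05, -2.12380577e-03,  3.40171824e-04, -3.78323336e-04,
       -1.40958522e-03,  1.86210956e-03]), 'joint_torque': array([ 1.24102338e-03, -3.51865232e+01, -3.13269532e+01,  5.04609125e-05,
        1.08077595e-02,  9.37230453e-06]), 'position': array([ 189.39385159, -515.85980805,  241.1015382 ]), 'eef_rot': array([-3.09091427e+00, -5.49282040e-01,  2.29506417e-04]), 'force': array([-0.59359368, -0.09579778,  0.33961074]), 'wrist_torque': array([ 0.03329906, -0.02187741, -0.00098965]), 'gripper_force': 0.0, 'opening': 0.9981391659412908}
scene [864.38182096 654.70180167 848.27162394] [[-0.827, 0.422, -0.371], [0.562, 0.613, -0.556], [-0.008, -0.668, -0.744]]
side [928.77196048 220.14813733 891.91045675] [[-0.297, 0.827, -0.477], [0.955, 0.256, -0.149], [-0.002, -0.5, -0.866]]
```

View pics/scene.png

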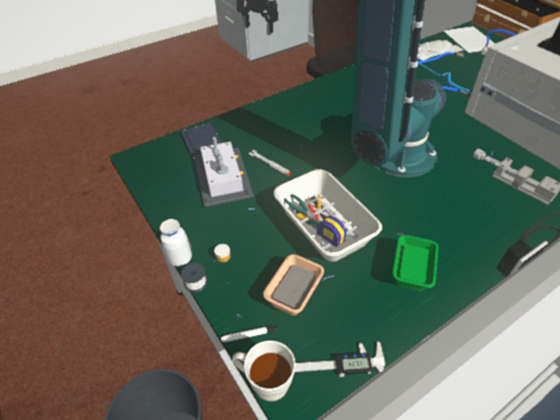

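View pics/side.png

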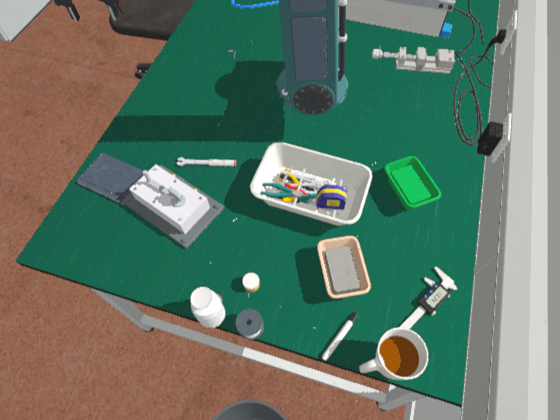

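The scene view shows the housing at about (222,168), the pink bin at (293,284) and the green decoy at (415,262). The side view shows the housing at (172,198) and the pink bin at (344,267). I'll zoom in on the housing.

Run:
```python
from h import *
a=cv2.imread("pics/side.png")[140:260,70:230];b=cv2.imread("pics/scene.png")[120:210,175:295]
A=cv2.resize(a,(640,480),interpolation=cv2.INTER_CUBIC)
cv2.imwrite("pics/c1.png",A)
cs,cc=load("side"),load("scene")
print([px2w(cs,u,v,57)[:2].round() for u,v in[(137,166),(213,206),(160,165),(185,232)]])
# bin rim corners
print("bin side",px2w(cs,344,267,40).round(),[px2w(cs,u,v,47)[:2].round() for u,v in[(318,241),(356,236),(371,292),(331,299)]])
print("bin scene",px2w(cc,294,284,40).round())
print("pot",px2w(cs,251,282,14).round(),"calip",px2w(cs,425,305,8).round(),"wrench",[px2w(cs,u,v,8)[:2].round() for u,v in[(178,162),(236,163)]])
```

```text
[array([ 461., -326.]), array([512., -99.]), array([ 441., -272.]), array([ 595., -134.])]
bin side [564. 232.  40.] [array([522., 160.]), array([485., 240.]), array([605., 300.]), array([645., 222.])]
bin scene [564. 230.  40.]
pot [649.  42.  14.] calip [584. 422.   8.] wrench [array([ 389., -260.]), array([ 347., -111.])]
```

View pics/c1.png

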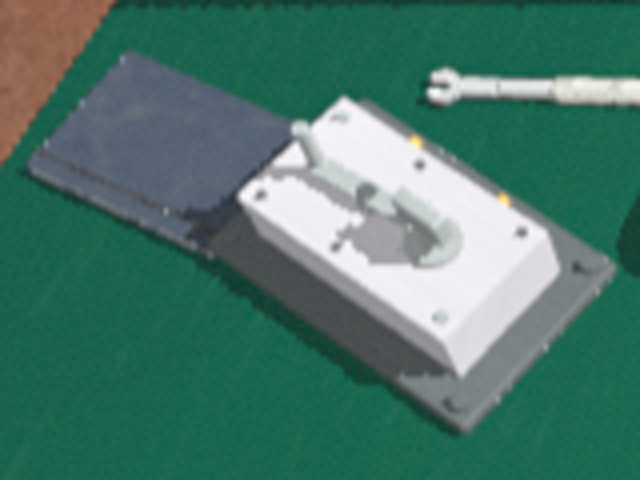

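The crop shows the housing's top corners at crop (345,97), (549,232), (450,335) and (240,190). The post top is at (303,130) and the bar grip at (430,225). The keeper points at the plug. Next I'll compute the frame and take a wrist close-up.

Run:
```python
from h import *
cs=load("side")
f=lambda u,v,z:px2w(cs,70+u/4,140+v/4,z)[:2]
C=np.array([f(*p,57) for p in[(345,97),(549,232),(450,335),(240,190)]]);print(C.round())
B=np.array([f(560,268,12),f(465,375,12)]);print("bottom",B.round())
for e in [(0,1),(3,2),(0,3),(1,2)]:
    d=C[e[1]]-C[e[0]];print(e,np.hypot(*d).round(),np.degrees(np.arctan2(*d[::-1])).round(1))
c=C.mean(0);print("c",c.round())
print("post",f(303,130,104).round(),"bar top",f(428,222,98).round(), "flange",f(440,262,62).round())
s=state();T=R.from_rotvec(s["eef_rot"]).as_matrix();print(T.round(3))
```

```text
[[ 442. -282.]
 [ 496. -121.]
 [ 577. -148.]
 [ 524. -311.]]
bottom [[ 495. -123.]
 [ 580. -148.]]
(0, 1) 170.0 71.4
(3, 2) 172.0 71.9
(0, 3) 87.0 -19.8
(1, 2) 86.0 -18.5
c [ 510. -216.]
post [ 498. -266.] bar top [ 531. -173.] flange [ 537. -172.]
[[ 0.939  0.345 -0.   ]
 [ 0.345 -0.939  0.002]
 [ 0.    -0.002 -1.   ]]
```

Emit:
drive_tool(
  moves=[
    [[0,0,-10,6,-2,0.5,8],[0,0,-20,12,-4,1,8],[0,0,-30,18,-6,2,8],[0,0,-40,24,-8,3,8],[0,0,-51.5,30,-10,4,8],[0,0,-51.5,35,-12,4,8],[0,0,-51.5,37.7,-12.8,4,8],[0,0,-51.5,37.7,-12.8,4,8],[0,0,-51.5,37.7,-12.8,4,8]],
  ],
)

```text
time_s: 1.23
position: [498.7, -266.6, 201.9]
eef_rot: [-2.547, -1.838, 0.002]
force: [-0.5, -0.6, 0.2]
opening: 0.937
gripper_force: 0.0
```

Run:
```python
from h import *
c=snap("wrist","w1");s=state();print(s["position"],s["opening"],s["joint_positions"],c[1]);print(R.from_rotvec(s["eef_rot"]).as_matrix().round(3))
for p in[(498,-266,104),(521,-183,98),(505,-230,64)]:print(w2px(c,p).round())
```

```text
[ 498.48729769 -266.97190705  202.0452246 ] 0.9377710486323928 [-5.91614470e-01  1.33184004e-01  1.39988880e+00 -6.07366367e-04
  1.60918736e+00 -2.70247077e-01] [ 524.83325442 -191.94421445  332.83180246]
[[ 0.316  0.949 -0.001]
 [ 0.949 -0.316 -0.   ]
 [-0.    -0.001 -1.   ]]
[277. 212.]
[271.  89.]
[272. 154.]
```

View pics/w1.png

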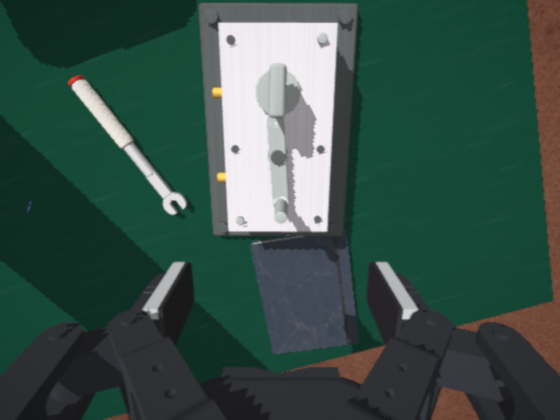

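The wrist view shows the post top at (281,217), the flange at (277,92) and the bar standing almost along housing y, with x between 271 and 286. I'll enlarge that part.

Run:
```python
from h import *
a=cv2.imread("pics/w1.png")[50:230,210:345]
cv2.imwrite("pics/c2.png",cv2.resize(a,(450,600),interpolation=cv2.INTER_CUBIC))
c=load("w1")
print("post",px2w(c,281,216,104).round(1),"bar",px2w(c,278,90,98).round(1),"flange",px2w(c,278,92,62).round(1))
print([px2w(c,u,v,57)[:2].round(1) for u,v in[(219,23),(338,23),(328,232),(227,234)]])
```

```text
post [ 499.6 -270.   104. ] bar [ 525.5 -184.9   98. ] flange [ 525.1 -185.2   62. ]
[array([ 498.4, -124.4]), array([ 583.7, -152.6]), array([ 530.3, -314.3]), array([ 441.9, -287.1])]
```

View pics/c2.png

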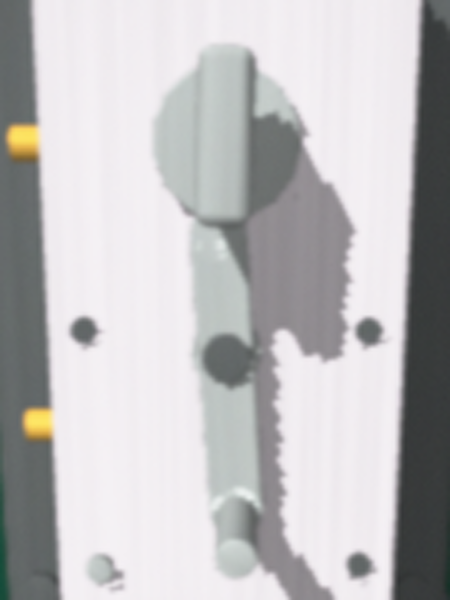

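Emit:
drive_tool(
  moves=[
    [[0,0,0,0.2,0.2,3,4],[0,0,0,0.2,0.2,6,4],[0,0,0,0.2,0.2,8,4],[0,0,0,0.2,0.2,9,4],[0,0,0,0.2,0.2,10,4],[0,0,0,0.2,0.2,11,4],[0,0,0,0.2,0.2,11.6,4],[0,0,0,0.2,0.2,11.6,4]],
  ],
)

```text
time_s: 2.28
position: [501.7, -264.9, 85.9]
eef_rot: [-2.547, -1.839, 0.0]
force: [-0.4, -0.2, 0.7]
opening: 0.47
gripper_force: 0.0
```

Emit:
drive_tool(
  moves=[
    [[0,0,0,0,0.8,0,4],[0,0,0,0,1.5,0,4],[0,0,0,0,2,0,4],[0,0,0,0,2.5,0,4],[0,0,0,0,3,0,4],[0,0,0,0,3.5,0,4],[0,0,0,0,4,0,4],[0,0,0,0,4.3,0,4],[0,0,0,0,4.3,0,4]],
  ],
)

```text
time_s: 3.4
position: [541.9, -277.0, 85.4]
eef_rot: [-2.543, -1.837, 0.001]
force: [-3.7, 5.5, -0.3]
opening: 0.464
gripper_force: 2.4
```

Emit:
drive_tool(
  moves=[
    [[0,0,0,0,-0.6,0,4],[0,0,0,0,-0.6,-4,4],[0,0,0,0,-1,-9,5],[0,0,0,0,-2,-11.6,6],[0,0,0,0,-3,-11.6,6],[0,0,0,0,-4.2,-11.6,6],[0,0,0,0,-4.2,-11.6,6],[0,0,0,0,-4.2,-11.6,6]],
  ],
)

```text
time_s: 4.4
position: [502.4, -265.1, 200.8]
eef_rot: [-2.546, -1.838, 0.001]
force: [-0.1, 0.2, -0.2]
opening: 0.701
gripper_force: 0.0
```

Run:
```python
from h import *
c=snap("wrist","w2");s=state();print(s["position"],s["force"])
a=cv2.imread("pics/w2.png")[40:240,190:360]
cv2.imwrite("pics/c3.png",cv2.resize(a,(510,600),interpolation=cv2.INTER_CUBIC))
```

```text
[ 502.59510916 -265.20337064  201.10630187] [ 0.41330312 -0.20023601  0.33948194]
```

View pics/c3.png

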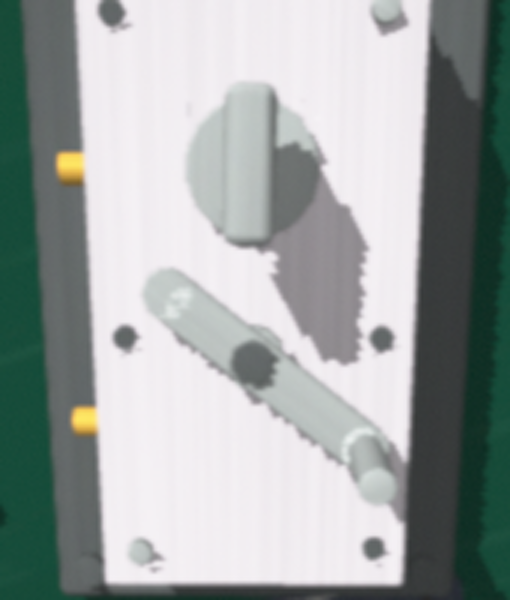

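The keeper is open about 0.9 rad and the plug is home. The bar centre is at crop (250,162), running from (252,90) to (248,235).

Run:
```python
from h import *
c=load("w2");f=lambda u,v,z:px2w(c,190+u/3,40+v/3,z)
p=f(250,162,98);d=f(252,90,98)-f(248,235,98);q=f(250,166,62)
print(p.round(1),q.round(1),np.degrees(np.arctan2(d[1],d[0])).round(1),np.linalg.norm(d))
s=state();T=R.from_rotvec(s["eef_rot"]).as_matrix();print("tool delta",(T.T@([p[0],p[1],78]-s["position"])).round(1),"toolx ang",np.degrees(np.arctan2(T[1,0],T[0,0])))
b=state()
cs=load("side")
```

```text
[ 525.3 -184.7   98. ] [ 524.5 -184.8   62. ] 69.7 31.191425390312318
tool delta [ 83.5  -3.6 123.1] toolx ang 71.6529255946894
```

Emit:
drive_tool(
  moves=[
    [[0,0,2,4,-0.2,0,4],[0,0,2,8.3,-0.4,2,4],[0,0,2,8.4,-0.4,6,4],[0,0,2,8.4,-0.4,9,4],[0,0,2,8.4,-0.4,11,4],[0,0,2,8.4,-0.4,12.2,4],[0,0,2,8.4,-0.4,12.2,3],[0,0,2,8.4,-0.4,12.2,2]],
  ],
)

```text
time_s: 5.45
position: [526.2, -184.7, 81.4]
eef_rot: [2.577, 1.793, 0.002]
force: [-0.2, 0.3, 0.5]
opening: 0.233
gripper_force: 0.0
```

Emit:
drive_tool(
  moves=[
    [[0,0,0,0,0,0,1.5],[0,0,0,0,0,0,0.8],[0,0,0,0,0,0,0.8],[0,0,0,0,0,0,0.8]],
  ],
)

```text
time_s: 5.95
position: [524.2, -184.0, 81.4]
eef_rot: [-2.577, -1.793, 0.003]
force: [-6.6, 2.0, 5.1]
opening: 0.127
gripper_force: 59.7
```

Emit:
drive_tool(
  moves=[
    [[0,0,0,0,-0.15,0,0.8],[0,0,9,0,-0.15,0,0.8],[0,0,18,0,-0.15,-0.04,0.8],[0,0,27,0,-0.15,-0.08,0.8],[0,0,36,0,-0.15,-0.12,0.8],[0,0,27,0,-0.15,-0.12,0.8],[0,0,18,0,-0.15,-0.16,0.8],[0,0,9,0,-0.15,-0.2,0.8],[0,0,0,0,-0.15,-0.24,0.8]],
  ],
)

```text
time_s: 7.08
position: [524.1, -184.0, 82.2]
eef_rot: [2.575, 1.799, 0.0]
force: [-1.4, -0.3, -2.4]
opening: 0.128
gripper_force: 59.1
```

```bash
python3 -c "
from h import *
s=state();print(s['position'],s['force'],s['wrist_torque'],s['joint_positions'])"
```

```text
[ 524.07820988 -183.99282511   82.20581889] [-1.38263362 -0.29799951 -2.41991901] [-0.11589883  0.15474843 -0.34877306] [-4.39682625e-01  1.84925787e-01  1.58576642e+00 -5.71798192e-05
  1.37046292e+00 -8.86957181e-02]
```

Emit:
drive_tool(
  moves=[
    [[0,0,-9,0,0,-0.05,0.8],[0,0,-18,0,0,-0.1,0.8],[0,0,-27,0,0,-0.15,0.8],[0,0,-36,0,0,-0.2,0.8],[0,0,-45,0,0,-0.25,0.8],[0,0,-36,0,0,-0.25,0.8],[0,0,-27,0,0,-0.3,0.8],[0,0,-18,0,0,-0.35,0.8],[0,0,-9,0,0,-0.4,0.8],[0,0,0,0,0,-0.45,0.8]],
  ],
)

```text
time_s: 8.32
position: [523.8, -183.8, 85.7]
eef_rot: [-2.582, -1.788, 0.001]
force: [0.3, -1.3, -6.6]
opening: 0.13
gripper_force: 58.6
```

Emit:
drive_tool(
  moves=[
    [[0,0,9,0,0,-0.05,0.8],[0,0,18,0,0,-0.1,0.8],[0,0,27,0,0,-0.15,0.8],[0,0,36,0,0,-0.2,0.8],[0,0,45,0,0,-0.25,0.8],[0,0,36,0,0,-0.25,0.8],[0,0,27,0,0,-0.3,0.8],[0,0,18,0,0,-0.35,0.8],[0,0,9,0,0,-0.4,0.8],[0,0,0,0,0,-0.45,0.8]],
  ],
)

```text
time_s: 9.57
position: [523.9, -183.8, 90.6]
eef_rot: [-2.575, -1.799, -0.0]
force: [0.4, 0.9, -4.2]
opening: 0.129
gripper_force: 59.2
```

Emit:
drive_tool(
  moves=[
    [[0,0,-9,0,0,-0.05,0.8],[0,0,-18,0,0,-0.1,0.8],[0,0,-27,0,0,-0.15,0.8],[0,0,-36,0,0,-0.2,0.8],[0,0,-45,0,0,-0.25,0.8],[0,0,-36,0,0,-0.25,0.8],[0,0,-27,0,0,-0.3,0.8],[0,0,-18,0,0,-0.35,0.8],[0,0,-9,0,0,-0.4,0.8],[0,0,0,0,0,-0.45,0.8]],
  ],
)

```text
time_s: 10.82
position: [523.9, -183.6, 94.8]
eef_rot: [-2.582, -1.788, 0.0]
force: [1.2, -0.4, -5.5]
opening: 0.129
gripper_force: 59.0
```

Emit:
drive_tool(
  moves=[
    [[0,0,9,0,0,-0.05,0.8],[0,0,18,0,0,-0.1,0.8],[0,0,27,0,0,-0.15,0.8],[0,0,36,0,0,-0.2,0.8],[0,0,45,0,0,-0.25,0.8],[0,0,36,0,0,-0.25,0.8],[0,0,27,0,0,-0.3,0.8],[0,0,18,0,0,-0.35,0.8],[0,0,9,0,0,-0.4,0.8],[0,0,0,0,0,-0.45,0.8]],
  ],
)

```text
time_s: 12.08
position: [524.3, -184.1, 100.9]
eef_rot: [2.574, 1.8, 0.0]
force: [-3.1, 0.6, 1.7]
opening: 0.128
gripper_force: 59.7
```

Emit:
drive_tool(
  moves=[
    [[0,0,-9,0,0,-0.05,0.8],[0,0,-18,0,0,-0.1,0.8],[0,0,-27,0,0,-0.15,0.8],[0,0,-36,0,0,-0.2,0.8],[0,0,-45,0,0,-0.25,0.8],[0,0,-36,0,0,-0.25,0.8],[0,0,-27,0,0,-0.3,0.8],[0,0,-18,0,0,-0.35,0.8],[0,0,-9,0,0,-0.4,0.8],[0,0,0,0,0,-0.45,0.8]],
  ],
)

```text
time_s: 13.32
position: [524.8, -184.1, 105.5]
eef_rot: [2.582, 1.786, 0.002]
force: [0.1, 0.8, -0.3]
opening: 0.128
gripper_force: 59.3
```

Run:
```python
from h import *
s=state();print(s["position"],s["force"],s["wrist_torque"])
cs=load("side");cc=load("scene")
# bin via lining colour in side picture
im=cv2.imread("pics/side.png")
a=cv2.resize(im[225:310,300:390],(720,680),interpolation=cv2.INTER_CUBIC)[:600]
snap("side","side2")
```

```text
[ 524.78763509 -184.12035823  105.47426492] [ 0.05604908  0.8103798  -0.32754167] [ 0.0199841  -0.05281478  0.01051232]
```

The side force is gone and the rise is 24 mm, so the plug is free. Now I'll lift slowly, then carry.

Emit:
drive_tool(
  moves=[
    [[0,0,0,0,0,-0.2,0.8],[0,0,0,0,0,-0.5,0.8],[0,0,0,0,0,-1,0.8],[0,0,0,0,0,-2,0.8],[0,0,0,0,0,-4,0.8],[0,0,0,0,0,-7,0.8],[0,0,0,0,0,-10,0.8],[0,0,0,0,0,-11.5,0.8],[0,0,0,0,0,-11.5,0.8]],
  ],
)

```text
time_s: 14.5
position: [524.7, -184.1, 221.8]
eef_rot: [2.576, 1.793, 0.003]
force: [0.0, -0.3, -0.1]
opening: 0.129
gripper_force: 59.3
```

Emit:
drive_tool(
  moves=[
    [[0,0,0,3,-0.8,0,0.8],[0,0,0,8,-2.1,0,0.8],[0,0,0,13,-3.5,0,0.8],[0,0,0,18,-4.8,0,0.8],[0,0,0,23,-6.1,0,0.8],[0,0,0,28,-7.5,0,0.8],[0,0,0,33,-8.8,0,0.8],[0,0,0,37,-9.9,0,0.8],[0,0,0,40.3,-10.8,0,0.8],[0,0,0,40.3,-10.8,0,0.8]],
  ],
)

```text
time_s: 15.75
position: [561.8, 233.8, 217.6]
eef_rot: [-2.574, -1.798, 0.006]
force: [-0.2, 0.5, -1.2]
opening: 0.129
gripper_force: 59.3
```

Run:
```python
from h import *
s=state();print(s["position"],s["force"])
snap("scene","s3")
a=cv2.imread("pics/s3.png")[120:330,180:460]
cv2.imwrite("pics/c4.png",cv2.resize(a,(800,600),interpolation=cv2.INTER_CUBIC))
```

```text
[561.80670774 233.76520526 217.55863237] [-0.18453068  0.46251631 -1.24279894]
```

View pics/c4.png

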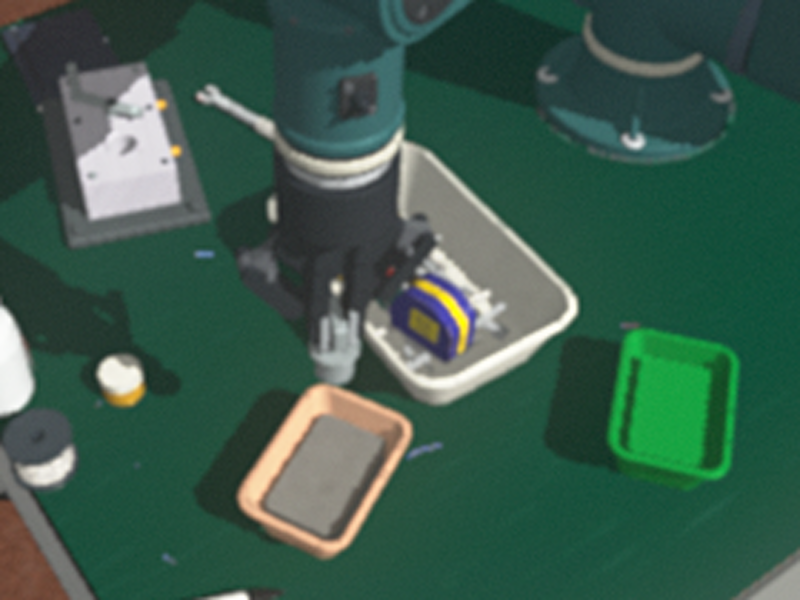

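The plug is held upright above the pink bin, the housing is down with an empty bore, and nothing has been disturbed. Lowering.

Emit:
drive_tool(
  moves=[
    [[0,0,0,-0.2,0.2,2,0.8],[0,0,0,-0.2,0.2,5,0.8],[0,0,0,-0.2,0.2,8,0.8],[0,0,0,-0.2,0.2,10,0.8],[0,0,0,-0.2,0.2,11.5,0.8],[0,0,0,-0.2,0.2,12.3,0.8],[0,0,0,-0.2,0.2,12.8,0.8],[0,0,0,-0.2,0.2,12.8,0.8]],
  ],
)

```text
time_s: 16.8
position: [564.2, 229.0, 92.5]
eef_rot: [2.579, 1.794, 0.001]
force: [-0.3, -0.1, -0.2]
opening: 0.13
gripper_force: 59.3
```

Emit:
drive_tool(
  moves=[
    [[0,0,0,0,0,0.1,0.8],[0,0,0,0,0,0.2,0.8],[0,0,0,0,0,0.3,0.8],[0,0,0,0,0,0.4,0.8],[0,0,0,0,0,0.5,0.8],[0,0,0,0,0,0.5,0.8]],
  ],
)

```text
time_s: 17.55
position: [564.0, 229.0, 87.0]
eef_rot: [2.579, 1.794, -0.0]
force: [-0.9, -0.2, -1.3]
opening: 0.125
gripper_force: 59.3
```

Emit:
drive_tool(
  moves=[
    [[0,0,0,0,0,0.1,0.8],[0,0,0,0,0,0.2,0.8],[0,0,0,0,0,0.3,0.8],[0,0,0,0,0,0.4,0.8],[0,0,0,0,0,0.4,0.8]],
  ],
)

```text
time_s: 18.18
position: [564.0, 229.0, 83.0]
eef_rot: [2.579, 1.794, -0.001]
force: [0.3, -0.1, -0.8]
opening: 0.13
gripper_force: 59.3
```

Emit:
drive_tool(
  moves=[
    [[0,0,0,0,0,0.05,0.8],[0,0,0,0,0,0.1,0.8],[0,0,0,0,0,0.15,0.8],[0,0,0,0,0,0.15,0.8]],
  ],
)

```text
time_s: 18.68
position: [564.2, 229.1, 82.5]
eef_rot: [2.579, 1.794, 0.001]
force: [-1.1, -0.5, 4.2]
opening: 0.128
gripper_force: 59.9
```

Contact came at the predicted height with 4 N. Releasing.

Emit:
drive_tool(
  moves=[
    [[0,0,0,0,0,0,0.8],[0,0,0,0,0,0,1.6],[0,0,0,0,0,0,2.5],[0,0,0,0,0,0,4],[0,0,0,0,0,0,4],[0,0,0,0,0,-2,4],[0,0,0,0,0,-5,4],[0,0,0,0,0,-9,4],[0,0,0,0,0,-13,4],[0,0,0,0,0,-13,4]],
  ],
)

```text
time_s: 19.92
position: [566.1, 229.7, 216.9]
eef_rot: [2.576, 1.792, 0.014]
force: [1.5, 0.7, -0.0]
opening: 0.47
gripper_force: 0.0
```

Run:
```python
from h import *
s=state();print(s["position"],s["force"],s["time_s"])
snap("scene","s4")
a=cv2.imread("pics/s4.png")[120:330,180:460]
cv2.imwrite("pics/c5.png",cv2.resize(a,(800,600),interpolation=cv2.INTER_CUBIC))
```

```text
[566.10331747 229.66381171 216.85808593] [ 1.52534719  0.71296027 -0.03137239] 19.925
```

View pics/c5.png

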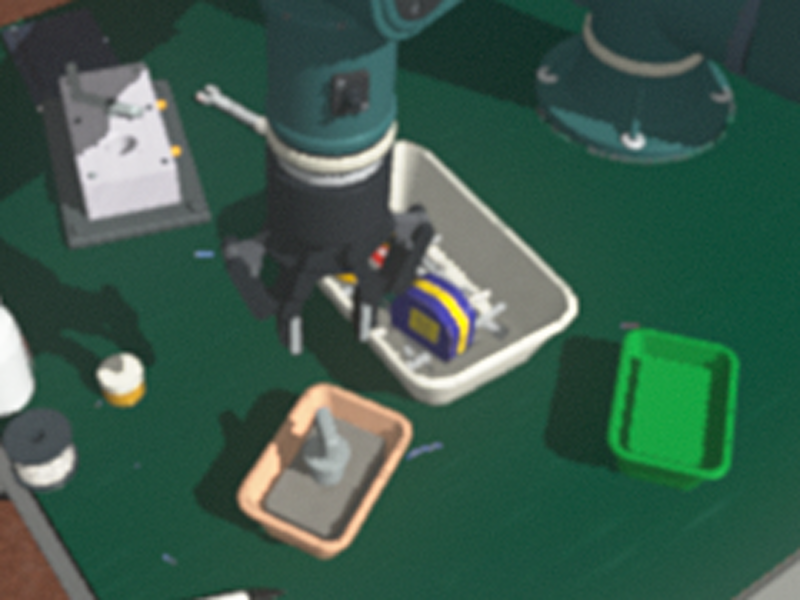

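The plug stands upright in the middle of the pink bin's lining at crop (325,450). The gripper is clear and the housing is down.

```bash
python3 -c "
from bench import *
print(finish_job())"
```

```text
the job is handed in; nothing more can be done
None
```

The job is handed in at about 20 s: the keeper is swung aside, and the plug was twisted free and stands upright on the pink bin's lining, with the housing down and nothing else disturbed in the last picture; no verdict was returned.

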